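Open the air manifold housing and shut the round-ended valve

TASK

On the bench stands a long grey compressed-air manifold housing. Push its sheet-steel cover along its rails, by the upright handle bar, all the way aside over the closed half until it stops; then push the valve handle with the round disc end clockwise a quarter turn until it is fully shut. Leave the plain straight valve handle as it is, leave the cover open, and neither shift nor pick up the bottle, the jar and the bin standing around.

Things in the scene. Friction and masses are not known exactly. Their poses are not given: they have to be found in the camera images.
- housing: Grey steel housing, fixed to the bench, 170 (x) x 470 (y) x 85 mm high; origin: centre of its underside, z up. Its -y half is an open-topped well, inside x -77 to 77, y -229 to 11 mm; its +y half a closed flat deck. Dark guide rails on both long edges stand to 94 mm above the bench and reach 6 mm in over the cover. A gauge and two pipe couplings stick out up to 45 mm at its -x face, below 75 mm.
- cover (a joint): Position (m) of the bare steel cover, captive in the rails: 0 = over the well, 0.215 = end stop, parked over the deck; grows along the housing's +y; starts at 0 to 0.03. About 2 N friction, more when fast; stays where left. The cover is 160 (x) x 246 (y) x 4 mm, its top 89 mm above the bench. Parked, it bares the well from y -229 to -20 mm.
- cover_handle (a point): Top centre of the cover's upright handle bar, which stands in the middle of the cover, runs along the housing's x, is 100 mm long and 8 mm thick and rises 26 mm above the cover, to 115 mm above the bench. It moves with the cover.
- round_handle (a joint): Angle (rad) of the dark steel lever with the round disc end: 0 = open, pointing along the housing's -x, in line with its pipe; 1.571 = fully shut at its stop, pointing along the housing's +y. Grows clockwise seen from above, about the vertical axis through round_pivot. Starts at 0 to 0.35. Friction 0.10 N m; stays where left.
- round_pivot (a point): On the vertical axis of the round-ended lever, level with its top face, 70 mm above the bench. Hub 22 mm in diameter, bar 10 mm wide, disc 26 mm in diameter centred 50 mm from the axis, all from 58 to 70 mm above the bench. Beneath, all is below 45 mm save a 16 mm stem under the hub. It lies at the housing's x = 35 mm and y = -177 or -92 mm (the two valves change places).
- round_tip (a point): Outermost end of the round-ended lever, on its top face, 63 mm from the axis; it moves with the lever.
- plain_handle (a joint): Angle (rad) of the other valve's lever, a plain straight bar of one width; same sense and range as round_handle. To be left as it stands (it starts at 0 to 0.35).
- plain_pivot (a point): On the vertical axis of the plain lever, level with its top face, 70 mm above the bench; 85 mm from round_pivot along the housing's y. The bar is 10 mm wide, 12 mm high and reaches 63 mm from the axis; hub 22 mm in diameter.
- plain_tip (a point): Outermost end of the plain lever, on its top face, 63 mm from the axis.
- oil_bottle: Loose white plastic bottle with a cap, 56 mm in diameter, 140 mm high, standing beyond the housing's +y end; origin at the centre of its underside.
- jar: Loose amber glass jar, 64 mm in diameter, 75 mm high, beyond the housing's -y end; origin at the centre of its underside.
- bin: Loose empty orange plastic bin, 100 x 150 mm, 50 mm high, on the bench beyond the housing's +x side; origin at the centre of its underside.

How it is judged:
By the outcome, as a careful person would: the job done as asked, in the order asked, and still so for the second after the job is handed in, with the robot touching nothing.
It also fails if it takes over 51 s, if anything falls off the work surface, if the arm or the gripper's body presses on something with over 40 N, if the wrist force passes 120 N, or if a joint passes its speed limit or range.

ROBOT

A 6-joint arm with a two-finger parallel gripper is mounted at the origin on the work surface. World frame = base frame: x ahead of the robot, y to its left, z up, the work surface at z = 0. Lengths are in m, angles in rad, forces in N, time in s.
With the tool pointing down it reaches from about 0.35 to 0.975 m from the base axis. Payload 17.4 kg.
Tool frame: the origin (TCP) lies at the very end of the fingers, on their centre line; the grasp point (between the pads) lies 19 mm behind it; z points along the fingers, x is the direction in which the jaws open and shut, and the axes are right-handed (so a half turn about z gives the same grasp; the last joint's range is limited). The gripper opens to 85 mm and grips with 20 to 120 N. Pads are 22 mm wide; open, the fingers measure 114 mm over their backs; the gripper's body (76 mm by 85 mm) begins 54 mm behind the grasp point. The pads swing forward as they close: fully open they stand 13 mm farther back than shut.
Start: joints at [-1.307, 0.116, 1.442, -0, 1.584, -0.038], TCP at [0.201, -0.645, 0.231] pointing down, gripper open.
Joint ranges: [-2.83, 2.83], [-0.83, 2.19], [0.07, 2.5], [-1.14, 4.28], [0.01, 3], [-2.97, 2.97]. Speed limits (rad/s): [1.89, 1.89, 2.22, 3.14, 3.14, 3.14].

INTERFACE

Orientations are given as a unit quaternion [w, x, y, z].
In Python, from cell import r gives the robot as it stands.
- The arm moves only by the shell command python3 -m handwheel 'ROWS' [FORCE]. ROWS is JSON, a list of rows, each a list of 7 numbers: the closure, from 0 (fully open) to 1 (shut), then the shift along the world's x, y, z in cm, then the turn, a rotation vector about the world's x, y, z in rad. In form: [[fingers, dx, dy, dz, ax, ay, az], ...]. A call has 1 to 12 rows; each row is the pose to reach, as a shift and turn from the pose commanded when the call began; what a row does not reach only later rows make up. A row lasts 1/10 s, in which the tool goes at most 50 mm and 8.59 degrees, less where a joint would pass 70% of its speed; a pose out of reach is approached as far as the arm can. A call with a gripper value outside its range is refused whole. The fingers move at their own pace and stop on an object; FORCE is the grip in N (left out, the last holds). Time passes only in rows, so rows that repeat a pose let the fingers close. It gives the time, the measured TCP pose, the force and the opening at its end, in the units of the state.
- r.get_obs(): the state, without advancing time (a new reading comes with each control period).
- r.snapshot(name): name is "scene" or "top"; returns (picture, depth): 400x640x3 uint8, red, green, blue; 400x640 float32, m along the optical axis (not along the pixel's ray), 0 where there is no reading.
- r.camera_model(name): a dict with "K" (3x3 intrinsics, pixels), "k1" (the pictures are not rectified: a ray, as slopes to the right and down, at radius r is drawn at 1 + k1 r^2 times it, then the intrinsics apply), "R" (3x3) and "t" (3): a world point X has camera coordinates R X + t. Camera axes: x right, y down, z forward; pixel columns grow to the right and rows downward; lengths in m; the calibration is good to about 2 mm. A picture is of the moment at which its call begins. camera_model takes no time and is no camera call.
- r.sign_off(): hands the job in, once; it reports no verdict.
The state is a dict: "time_s": time; "qpos": joint angles; "qvel": joint speeds; "joint_efforts": joint torques, N m; "tcp_pos": TCP position; "tcp_rot": TCP orientation; "ft_force": force on the tool from outside, world axes, zero at the start; "moment": the same for the moment, N m; "finger_gap": finger opening in m.
Only numpy, scipy, OpenCV 4.12 (cv2) and the standard library are available. Lean on these libraries where they do the work, as an engineer would, in place of code of your own. Each camera call takes 0.05 s, during which the arm holds its last target.

## Working session

There is one attempt and no reset: what is moved stays moved. The work goes in short steps, Python scripts to look and compute and a shell command to move; the robot and the scene stay as the last step left them, time stands still between calls to the robot, and variables do not carry over. Pictures are saved under pics/ and viewed, and the job is handed in when it is done.

```bash
ls; mkdir -p pics
python3 - <<'E'
from cell import r
import cv2,numpy as np
o=r.get_obs();print({k:np.round(v,3) for k,v in o.items()})
for n in("scene","top"):
    p,d=r.snapshot(n);cv2.imwrite(f"pics/{n}0.png",p[...,::-1]);np.save(f"pics/{n}0.npy",d)
    c=r.camera_model(n);print(n,{k:np.round(v,4).tolist() for k,v in c.items()})
E
```

```text
pics
{'time_s': np.float64(0.0), 'qpos': array([-1.307,  0.116,  1.442,  0.   ,  1.584, -0.038]), 'qvel': array([-0.   ,  0.   , -0.002,  0.001, -0.   ,  0.   ]), 'joint_efforts': array([-1.0000e-03, -7.3199e+01, -6.3249e+01, -0.0000e+00,  6.0000e-03,
       -0.0000e+00]), 'tcp_pos': array([ 0.201, -0.644,  0.231]), 'tcp_rot': array([-0.   ,  0.805, -0.593, -0.   ]), 'ft_force': array([-0.597,  0.764,  0.538]), 'moment': array([ 0.006,  0.052, -0.002]), 'finger_gap': np.float64(0.085)}
scene {'K': [[490.4929, 0.0, 308.9637], [0.0, 490.4929, 209.329], [0.0, 0.0, 1.0]], 'k1': -0.1025, 'R': [[0.7058, 0.7082, -0.0153], [0.4304, -0.4459, -0.7848], [-0.5626, 0.5474, -0.6195]], 't': [-0.4763, -0.1858, 1.8143]}
top {'K': [[386.1672, 0.0, 322.1222], [0.0, 386.1672, 198.1113], [0.0, 0.0, 1.0]], 'k1': -0.0166, 'R': [[0.0095, -0.9999, -0.0082], [-0.9909, -0.0083, -0.1344], [0.1343, 0.0094, -0.9909]], 't': [0.0562, 0.6351, 0.9699]}
```

View pics/scene0.png

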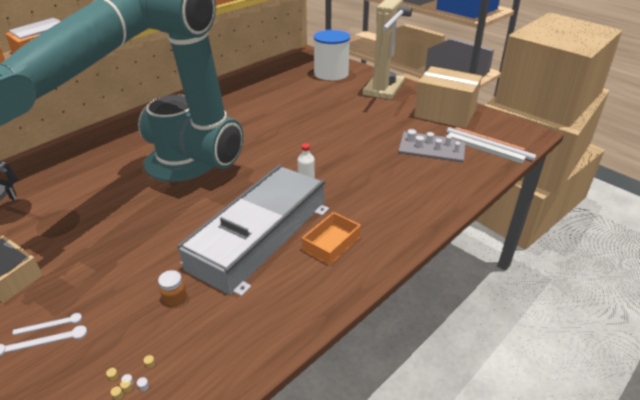

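View pics/top0.png

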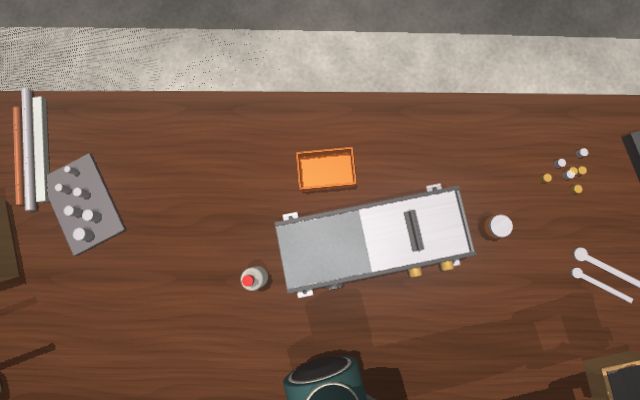

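The top view shows the housing with the deck at left (world +y) and the cover at right. The handle bar is near (414,230), bottle (252,280), jar (501,226), bin (327,169). I'll enlarge the view to fit the outline.

```bash
cat > h.py <<'E'
import numpy as np,cv2
from cell import r
def p2w(n,uv,z):
    c=r.camera_model(n);K=np.array(c["K"]);R=np.array(c["R"]);t=np.array(c["t"])
    uv=np.atleast_2d(np.array(uv,float))
    s=cv2.undistortPoints(uv[:,None],K,np.array([c["k1"],0,0,0.]))[:,0]
    C=-R.T@t; d=np.c_[s,np.ones(len(s))]@R
    return C+d*((z-C[2])/d[:,2])[:,None]
def w2p(n,X):
    c=r.camera_model(n)
    R=np.array(c["R"]);rv=cv2.Rodrigues(R)[0]
    return cv2.projectPoints(np.atleast_2d(np.array(X,float)),rv,np.array(c["t"]),np.array(c["K"]),np.array([c["k1"],0,0,0.]))[0][:,0]
E
python3 - <<'E'
import cv2
a=cv2.imread("pics/top0.png")[175:305,265:480]
cv2.imwrite("pics/t0z.png",cv2.resize(a,None,fx=3.7,fy=3.7,interpolation=cv2.INTER_CUBIC))
E
```

```text
(no output)
```

View pics/t0z.png

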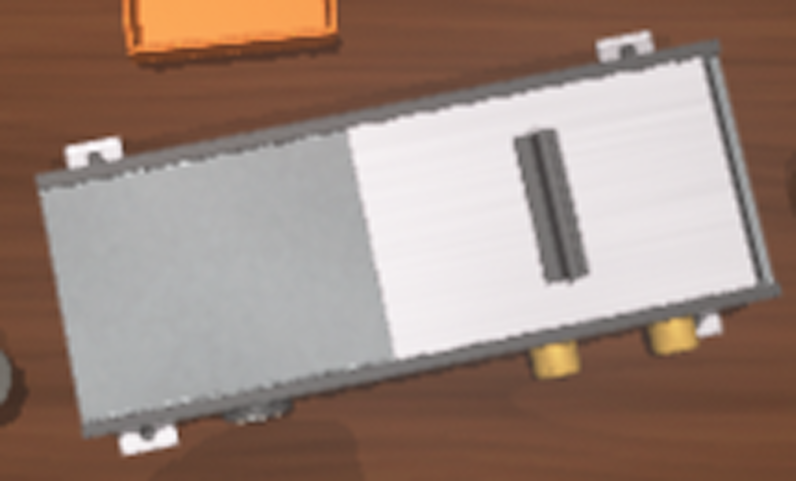

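```bash
cat >> h.py <<'E'
def fit():
    z=np.array([(37,177),(718,42),(779,295),(84,435)])/3.7+[265-.37,175-.37]
    W=p2w("top",z,.094)
    L=np.array([(85,235),(85,-235),(-85,-235),(-85,235)])/1000.
    a=L-L.mean(0);b=W[:,:2]-W[:,:2].mean(0)
    th=np.arctan2((a[:,0]*b[:,1]-a[:,1]*b[:,0]).sum(),(a*b).sum())
    R=np.array([[np.cos(th),-np.sin(th)],[np.sin(th),np.cos(th)]])
    t=W[:,:2].mean(0)-R@L.mean(0)
    return th,R,t,W,(W[:,:2]-t)@R-L
E
python3 - <<'E'
from h import *
th,R,t,W,res=fit()
print("th",th,"t",t);print("res mm",(res*1000).round(1))
print("sizes",[np.linalg.norm(W[i]-W[(i+1)%4]).round(4) for i in range(4)])
c=lambda q:np.array(q)/3.7+[265-.37,175-.37]
for nm,q,z in[("hend1",(536,130),.115),("hend2",(567,281),.115),("cover edge a",(348,130),.089),("cover edge b",(393,358),.089)]:
    w=p2w("top",c(q),z)[0];print(nm,w.round(4),(R.T@(w[:2]-t)*1000).round(1))
C=r.camera_model("top");print("cam",-np.array(C["R"]).T@np.array(C["t"]))
for nm,q,z in[("bottle",(248,281),.14),("jar",(502,226),.075),("bin",(327,169),.05)]:
    w=p2w("top",q,z)[0];print(nm,w.round(4),(R.T@(w[:2]-t)*1000).round(1))
D=np.load("pics/top0.npy");
for u,v in [(330,240),(390,220),(414,230),(412,228)]:print(u,v,D[v,u])
for y in(-.1,0,.1):pass
P=[]
for lx,ly,z in [(85,235,94),(85,-235,94),(-85,-235,94),(-85,235,94),(50,-106+0,115)]:
    w=R@np.array([lx,ly])/1000+t;P.append([*w,z/1000])
print("scene",w2p("scene",P).round(1).tolist())
E
```

```text
th 0.20422357917735615 t [ 0.52926676 -0.06797136]
res mm [[ 0.8 -1.4]
 [ 1.2  1. ]
 [-1.1  2. ]
 [-1.  -1.6]]
sizes [np.float64(0.4676), np.float64(0.1723), np.float64(0.4665), np.float64(0.1718)]
hend1 [ 0.5981 -0.1508  0.115 ] [ 50.6 -95.1]
hend2 [ 0.5003 -0.1689  0.115 ] [-48.9 -92.9]
cover edge a [ 0.5998 -0.03    0.089 ] [76.8 22.9]
cover edge b [ 0.4489 -0.0592  0.089 ] [-76.9  24.9]
cam [0.49855167 0.05228209 1.04689392]
bottle [0.4269 0.2303 0.14  ] [-39.8 312.8]
jar [ 0.5633 -0.3915  0.075 ] [ -32.3 -323.7]
bin [0.7111 0.0496 0.05  ] [201.9  78.3]
330 240 0.95489687
390 220 0.95798457
414 230 0.93388224
412 228 0.9560337
scene [[324.3, 178.5], [225.4, 268.7], [177.6, 244.2], [280.4, 162.9], [246.1, 229.4]]
```

Run:
```python
import cv2
a=cv2.imread("pics/scene0.png")[150:310,150:370]
cv2.imwrite("pics/s0z.png",cv2.resize(a,None,fx=3.6,fy=3.6,interpolation=cv2.INTER_CUBIC))
```

```text
(no output)
```

View pics/s0z.png

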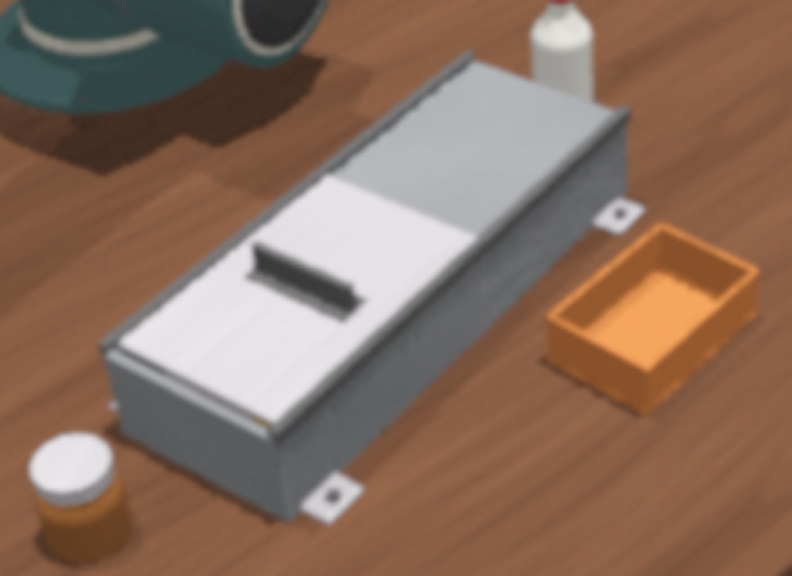

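```bash
cat > loc.py <<'E'
from h import *
th,R,t,_,_=fit()
def g(lx,ly): return R@np.array([lx,ly])/1000+t
def now():
    o=r.get_obs();q=o["tcp_rot"];x=np.array([1-2*(q[2]**2+q[3]**2),2*(q[1]*q[2]+q[0]*q[3])])
    l=R.T@(o["tcp_pos"][:2]-t)*1000
    print("t",o["time_s"].round(2),"local",l.round(1),"z",o["tcp_pos"][2].round(4),"jaw hdg local deg",np.degrees(np.arctan2(x[1],x[0])-th).round(1),"F",o["ft_force"].round(1),"gap",round(float(o["finger_gap"]),4),"q",o["qpos"].round(2))
    return o
def to(lx,ly,z):
    o=r.get_obs();w=g(lx,ly);print("->",(lx,ly,z),"cm",((np.array([*w,z])-o["tcp_pos"])*100).round(2))
E
python3 -c "
from loc import *
now();to(0,-132,.231);to(0,-132,.1)"
```

```text
Traceback (most recent call last):
  File "loc.py", line 7, in now
    print("t",o["time_s"].round(2),"local",l.round(1),"z",o["tcp_pos"][2].round(4),"jaw hdg local deg",np.degrees(np.arctan2(x[1],x[0])-th).round(1),"F",o["ft_force"].round(1),"gap",round(float(o["finger_gap"]),4),"q",o["qpos"].round(2))
              ^^^^^^^^^^^^^^^^^
AttributeError: 'float' object has no attribute 'round'
```

```bash
sed -i 's/o\["time_s"\].round(2)/round(float(o["time_s"]),2)/' loc.py; python3 -c "
from loc import *
now();to(0,-132,.231);to(0,-132,.1)"
```

```text
t 0.1 local [-438.7 -497.7] z 0.2306 jaw hdg local deg -84.4 F [ 0.7  0.3 -0.6] gap 0.0853 q [-1.31  0.12  1.44  0.    1.58 -0.04]
-> (0, -132, 0.231) cm [3.555e+01 4.471e+01 4.000e-02]
-> (0, -132, 0.1) cm [ 35.55  44.71 -13.06]
```

```bash
python3 -m handwheel '[[1,3.5,4.5,0,0,0,-0.01],[1,7,9,0,0,0,-0.02],[1,10.5,13.3,0,0,0,-0.03],[1,14,17.7,0,0,0,-0.04],[1,17.5,22,0,0,0,-0.05],[1,21,26.5,0,0,0,-0.06],[1,24.5,31,0,0,0,-0.07],[1,28,35.2,0,0,0,-0.08],[1,31.5,39.6,0,0,0,-0.09],[1,35.5,44.7,0,0,0,-0.098],[1,35.5,44.7,0,0,0,-0.098],[1,35.5,44.7,0,0,0,-0.098]]' 40; python3 -c "
from loc import *
now();to(0,-132,.231);to(0,-132,.1)"
```

```text
time_s: 1.3
tcp_pos: [0.5573, -0.1942, 0.2309]
tcp_rot: [-0.0, 0.776, -0.631, -0.0]
ft_force: [-0.6, -0.3, 0.0]
finger_gap: -0.0001
t 1.3 local [   1.9 -129.3] z 0.2309 jaw hdg local deg -89.9 F [-0.6 -0.3  0. ] gap -0.0001 q [-0.38 -0.07  1.63  0.    1.58  0.99]
-> (0, -132, 0.231) cm [-0.13 -0.3   0.01]
-> (0, -132, 0.1) cm [ -0.13  -0.3  -13.09]
```

```bash
python3 -m handwheel '[[1,-0.1,-0.3,-3,0,0,0],[1,-0.1,-0.3,-6,0,0,0],[1,-0.1,-0.3,-9,0,0,0],[1,-0.1,-0.3,-11,0,0,0],[1,-0.1,-0.3,-12.4,0,0,0],[1,-0.1,-0.3,-13,0,0,0],[1,-0.1,-0.3,-13,0,0,0],[1,-0.1,-0.3,-13,0,0,0]]'
python3 - <<'E'
from loc import *
now();to(0,-100,.1);to(0,90,.1)
p,d=r.snapshot("scene");cv2.imwrite("pics/s1.png",cv2.resize(p[150:310,150:370,::-1],None,fx=3.6,fy=3.6,interpolation=cv2.INTER_CUBIC))
E
```

```text
time_s: 2.1
tcp_pos: [0.5551, -0.2007, 0.1024]
tcp_rot: [-0.0, 0.775, -0.632, 0.001]
ft_force: [0.5, -0.5, -0.2]
finger_gap: -0.0001
t 2.1 local [  -1.7 -135.2] z 0.1024 jaw hdg local deg -90.0 F [ 0.5 -0.5 -0.2] gap -0.0001 q [-0.39 -0.    1.78 -0.    1.37  0.98]
-> (0, -100, 0.1) cm [-0.55  3.48 -0.24]
-> (0, 90, 0.1) cm [-4.4  22.09 -0.24]
```

View pics/s1.png

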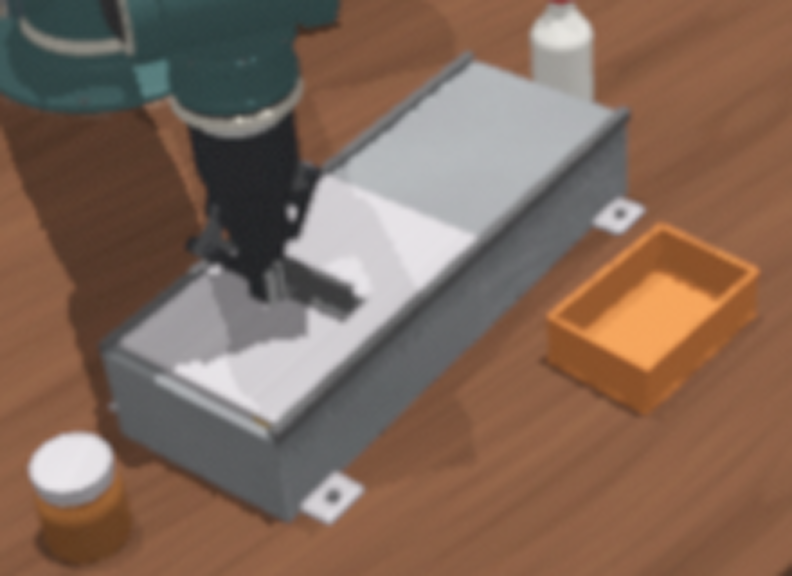

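The picture shows the shut fingers just behind (-y of) the handle bar, at about (265,285) in the crop. Pushing along housing +y now.

```bash
python3 -m handwheel '[[1,-0.1,1,-0.2,0,0,0],[1,-0.4,2,-0.2,0,0,0],[1,-0.6,3,-0.2,0,0,0],[1,-0.8,4,-0.2,0,0,0],[1,-1.1,5.5,-0.2,0,0,0],[1,-1.4,7,-0.2,0,0,0],[1,-1.8,8.5,-0.2,0,0,0],[1,-2.1,10,-0.2,0,0,0],[1,-2.4,11.5,-0.2,0,0,0],[1,-2.7,13,-0.2,0,0,0],[1,-3,14.5,-0.2,0,0,0],[1,-3.3,16,-0.2,0,0,0]]'; python3 -c "
from loc import *
now();to(0,90,.1)"
```

```text
time_s: 3.35
tcp_pos: [0.5212, -0.0392, 0.0992]
tcp_rot: [0.0, 0.775, -0.631, -0.0]
ft_force: [-0.8, -3.9, 1.2]
finger_gap: 0.0002
t 3.35 local [-2.1 29.8] z 0.0992 jaw hdg local deg -90.0 F [-0.8 -3.9  1.2] gap 0.0002 q [-0.12 -0.15  1.92 -0.    1.37  1.24]
-> (0, 90, 0.1) cm [-1.02  5.94  0.08]
```

```bash
python3 -m handwheel '[[1,-0.2,1,0,0,0,0],[1,-0.4,2,0,0,0,0],[1,-0.6,3,0,0,0,0],[1,-0.8,4,0,0,0,0],[1,-0.9,4.5,0,0,0,0],[1,-1,4.8,0,0,0,0],[1,-1,5.1,0,0,0,0],[1,-1.1,5.4,0,0,0,0]]'; python3 -c "
from loc import *
now();to(0,90,.1)"
```

```text
time_s: 4.15
tcp_pos: [0.5108, 0.0135, 0.0993]
tcp_rot: [-0.0, 0.775, -0.632, 0.0]
ft_force: [1.7, -1.8, -0.8]
finger_gap: -0.0001
t 4.15 local [-1.6 83.6] z 0.0993 jaw hdg local deg -90.0 F [ 1.7 -1.8 -0.8] gap -0.0001 q [-0.02 -0.18  1.95  0.    1.37  1.34]
-> (0, 90, 0.1) cm [0.02 0.66 0.07]
```

```bash
python3 -m handwheel '[[1,-0.05,0.2,0,0,0,0],[1,-0.1,0.4,0,0,0,0],[1,-0.1,0.6,0,0,0,0],[1,-0.1,0.6,0,0,0,0]]'; python3 -c "
from loc import *
now()"
```

```text
time_s: 4.55
tcp_pos: [0.5104, 0.0156, 0.0995]
tcp_rot: [0.003, 0.775, -0.632, 0.003]
ft_force: [7.3, -39.5, -3.0]
finger_gap: -0.0002
t 4.55 local [-1.6 85.6] z 0.0995 jaw hdg local deg -90.1 F [  7.3 -39.5  -3. ] gap -0.0002 q [-0.01 -0.18  1.95 -0.01  1.37  1.36]
```

```bash
python3 -m handwheel '[[1,0.3,-1.5,0,0,0,0],[1,0.3,-1.5,1,0,0,0],[1,0.3,-1.5,4,0,0,0],[1,0.3,-1.5,8,0,0,0],[1,0.3,-1.5,12,0,0,0],[1,0.3,-1.5,12,0,0,0]]'
python3 - <<'E'
from loc import *
now()
for n,(a,b,c,d_) in {"top":(175,305,265,480),"scene":(150,310,150,370)}.items():
    p,d=r.snapshot(n);np.save(f"pics/{n}2.npy",d);cv2.imwrite(f"pics/{n}2.png",p[...,::-1]);cv2.imwrite(f"pics/{n}2z.png",cv2.resize(p[a:b,c:d_,::-1],None,fx=3.6,fy=3.6,interpolation=cv2.INTER_CUBIC))
E
```

```text
time_s: 5.15
tcp_pos: [0.5141, 0.0049, 0.2257]
tcp_rot: [-0.003, 0.775, -0.631, 0.003]
ft_force: [-0.9, -0.7, 0.3]
finger_gap: -0.0002
t 5.15 local [-0.1 74.4] z 0.2257 jaw hdg local deg -90.0 F [-0.9 -0.7  0.3] gap -0.0002 q [-0.04 -0.24  1.79  0.    1.58  1.33]
```

View pics/top2z.png

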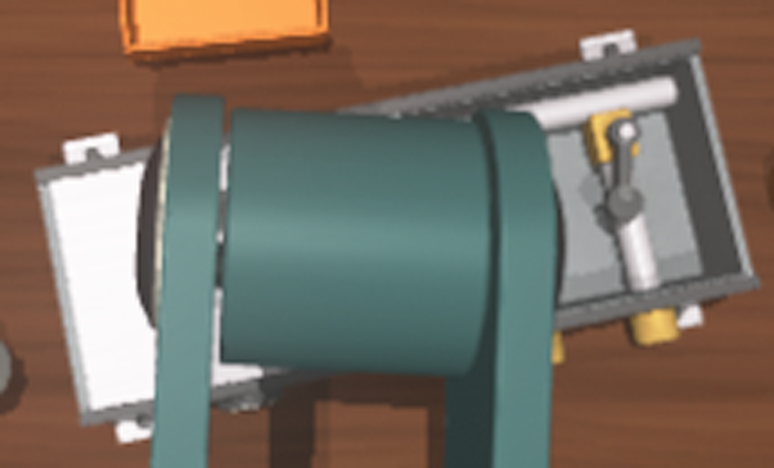

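View pics/scene2z.png

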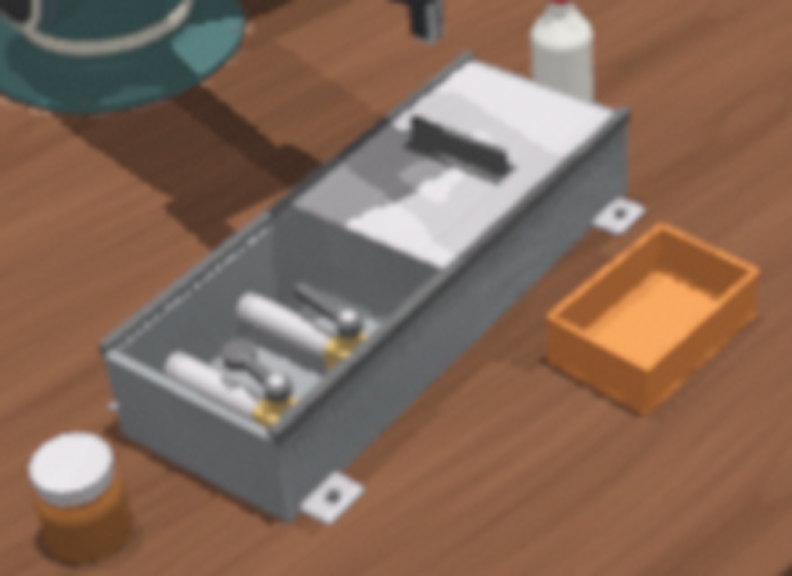

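The well is open. The top view has the round-ended lever at the outer (-y) valve, hub (625,132) and disc (623,203) in the crop. The scene view shows the plain one inboard, its bar running from (347,322) to (298,290).

Run:
```python
from loc import *
c=lambda q,o:np.array(q)/3.6+np.array(o)-.36
L=lambda n,q,o,z:R.T@(p2w(n,c(q,o),z)[0][:2]-t)*1000
T=(265,175);S=(150,150)
for nm,n,o,a,b in[("round top","top",T,(625,132),(623,203)),("round scene","scene",S,(278,385),(239,351)),("plain scene","scene",S,(348,321),(299,290))]:
    A=L(n,a,o,.07);B=L(n,b,o,.07);v=B-A;print(nm,A.round(1),B.round(1),np.hypot(*v).round(1),"ang",np.arctan2(v[1],-v[0]).round(3))
# cover edge scene
print("cover edge",L("scene",(293,207),S,.089),L("scene",(446,268),S,.089))
```

```text
round top [  35.3 -176.4] [ -13.1 -163.4] 50.1 ang 0.262
round scene [  40.  -181.7] [  -9.5 -169.5] 51.0 ang 0.242
plain scene [ 38.9 -98.1] [-17.  -90.4] 56.4 ang 0.137
cover edge [-72.7738614  -29.11577263] [ 79.33012193 -24.21080853]
```

Run:
```python
from loc import *
now();to(3,-198,.226);to(3,-198,.056)
```

```text
t 5.25 local [-1.3 74.6] z 0.2204 jaw hdg local deg -90.0 F [ 1.  -0.  -1.1] gap 0.0002 q [-0.04 -0.24  1.8   0.    1.58  1.33]
-> (3, -198, 0.226) cm [  5.95 -26.61   0.56]
-> (3, -198, 0.056) cm [  5.95 -26.61 -16.44]
```

```bash
python3 -m handwheel '[[1,0.6,-3,0,0,0,-0.03],[1,1.4,-6.5,0,0,0,-0.06],[1,2.3,-10,0,0,0,-0.1],[1,3.2,-14,0,0,0,-0.14],[1,4,-18,0,0,0,-0.18],[1,4.8,-21.5,0,0,0,-0.21],[1,5.5,-24.5,0,0,0,-0.24],[1,6,-26.6,0,0,0,-0.25],[1,6,-26.6,0,0,0,-0.25],[1,6,-26.6,0,0,0,-0.25]]'
python3 - <<'E'
from loc import *
p,d=r.snapshot("scene");cv2.imwrite("pics/s3.png",cv2.resize(p[150:310,150:370,::-1],None,fx=3.6,fy=3.6,interpolation=cv2.INTER_CUBIC))
now();to(3,-198,.056)
E
```

```text
time_s: 6.25
tcp_pos: [0.5725, -0.2611, 0.2185]
tcp_rot: [-0.0, -0.691, 0.723, 0.001]
ft_force: [0.3, 0.1, 0.3]
finger_gap: -0.0
t 6.3 local [   3.3 -197.5] z 0.2189 jaw hdg local deg -104.3 F [ 0.4 -0.2  0.9] gap -0.0 q [-0.47  0.02  1.56  0.    1.56  1.15]
-> (3, -198, 0.056) cm [ -0.02  -0.06 -16.29]
```

View pics/s3.png

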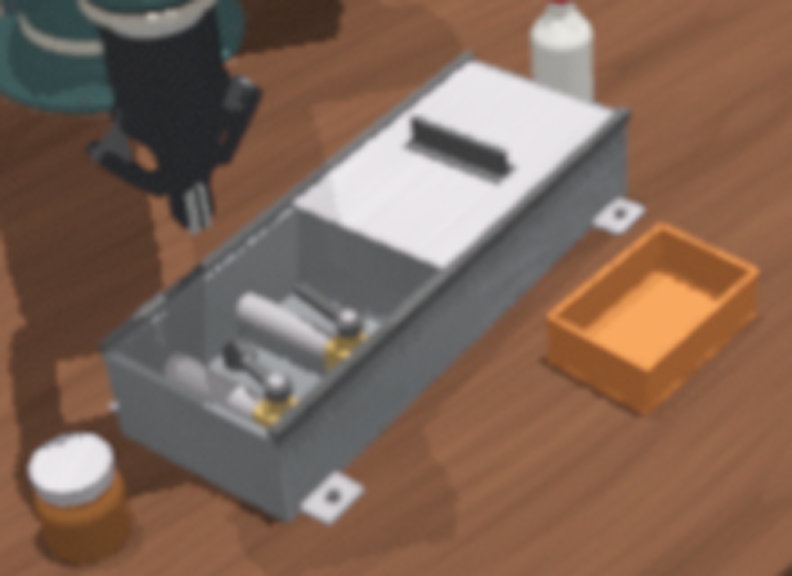

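The scene view shows the fingertips over the well at about (198,228), the cover still parked, and the round lever's dark disc at (235,352). I'll lower in two stages while watching the force.

```bash
python3 -m handwheel '[[1,0,0,-3,0,0,0],[1,0,0,-6,0,0,0],[1,0,0,-9,0,0,0],[1,0,0,-11,0,0,0],[1,0,0,-12,0,0,0],[1,0,0,-12.5,0,0,0],[1,0,0,-12.5,0,0,0]]'
python3 - <<'E'
from loc import *
p,d=r.snapshot("scene");cv2.imwrite("pics/s4.png",cv2.resize(p[150:310,150:370,::-1],None,fx=3.6,fy=3.6,interpolation=cv2.INTER_CUBIC))
now();to(3,-198,.056)
E
```

```text
time_s: 7.0
tcp_pos: [0.5728, -0.2611, 0.0947]
tcp_rot: [0.0, -0.691, 0.723, -0.0]
ft_force: [0.5, -0.7, -0.2]
finger_gap: 0.0
t 7.05 local [   3.6 -198.2] z 0.0953 jaw hdg local deg -104.3 F [ 0.1 -0.9  0.3] gap -0.0002 q [-0.47  0.09  1.7   0.    1.36  1.15]
-> (3, -198, 0.056) cm [-0.06  0.01 -3.93]
```

View pics/s4.png

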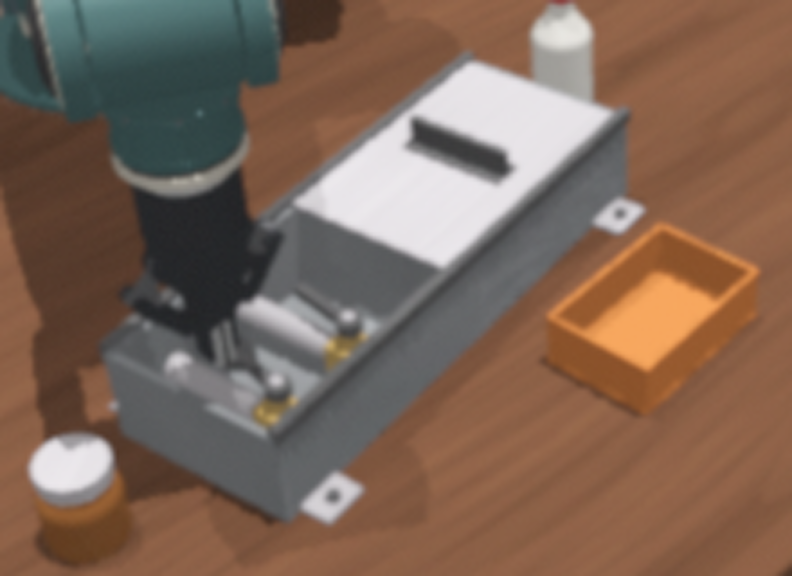

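The fingertips at about (230,365) sit on the outer (-y) side of the round lever, and the knuckles stay above the walls. Lowering the rest of the way.

```bash
python3 -m handwheel '[[1,0,0,-1,0,0,0],[1,0,0,-2,0,0,0],[1,0,0,-3,0,0,0],[1,0,0,-3.8,0,0,0],[1,0,0,-3.8,0,0,0],[1,0,0,-3.8,0,0,0]]'
python3 - <<'E'
from loc import *
o=now()
P=np.array([35,-177]);w0=o["tcp_pos"][:2]
for a in np.linspace(.25,1.571,12):
    d=np.array([-np.cos(a),np.sin(a)]);n=np.array([np.sin(a),np.cos(a)])
    c=P+26*d-17.4*n
    print(round(a,2),((g(*c)-w0)*100).round(2),"turn",round(.25-a,3))
E
```

```text
time_s: 7.65
tcp_pos: [0.5726, -0.2615, 0.0562]
tcp_rot: [-0.0, -0.691, 0.723, 0.0]
ft_force: [0.1, -0.1, -0.2]
finger_gap: 0.0
t 7.65 local [   3.2 -198.3] z 0.0562 jaw hdg local deg -104.3 F [ 0.1 -0.1 -0.2] gap 0.0 q [-0.47  0.12  1.73  0.    1.29  1.15]
0.25 [0.01 1.11] turn 0.0
0.37 [-0.17  1.44] turn -0.12
0.49 [-0.3  1.8] turn -0.24
0.61 [-0.39  2.16] turn -0.36
0.73 [-0.44  2.53] turn -0.48
0.85 [-0.44  2.91] turn -0.6
0.97 [-0.4   3.28] turn -0.721
1.09 [-0.31  3.65] turn -0.841
1.21 [-0.18  4.  ] turn -0.961
1.33 [-0.01  4.33] turn -1.081
1.45 [0.2  4.64] turn -1.201
1.57 [0.45 4.92] turn -1.321
```

```bash
python3 -m handwheel '[[1,0,0.5,0,0,0,0],[1,0,1.1,0,0,0,0],[1,-0.15,1.45,0,0,0,-0.12],[1,-0.3,1.8,0,0,0,-0.24],[1,-0.4,2.15,0,0,0,-0.36],[1,-0.45,2.55,0,0,0,-0.48],[1,-0.45,2.9,0,0,0,-0.6],[1,-0.45,2.9,0,0,0,-0.6]]'
python3 - <<'E'
from loc import *
p,d=r.snapshot("scene");cv2.imwrite("pics/s5.png",cv2.resize(p[150:310,150:370,::-1],None,fx=3.6,fy=3.6,interpolation=cv2.INTER_CUBIC))
p,d=r.snapshot("top");cv2.imwrite("pics/t5.png",cv2.resize(p[175:305,265:480,::-1],None,fx=3.6,fy=3.6,interpolation=cv2.INTER_CUBIC))
now()
E
```

```text
time_s: 8.45
tcp_pos: [0.5682, -0.2321, 0.0567]
tcp_rot: [0.0, -0.445, 0.895, -0.0]
ft_force: [-0.8, -2.5, 0.3]
finger_gap: 0.0003
t 8.55 local [   4.9 -168.8] z 0.0567 jaw hdg local deg -138.5 F [-0.6 -0.8  0.7] gap 0.0 q [-0.43  0.09  1.76  0.    1.29  1.78]
```

View pics/s5.png

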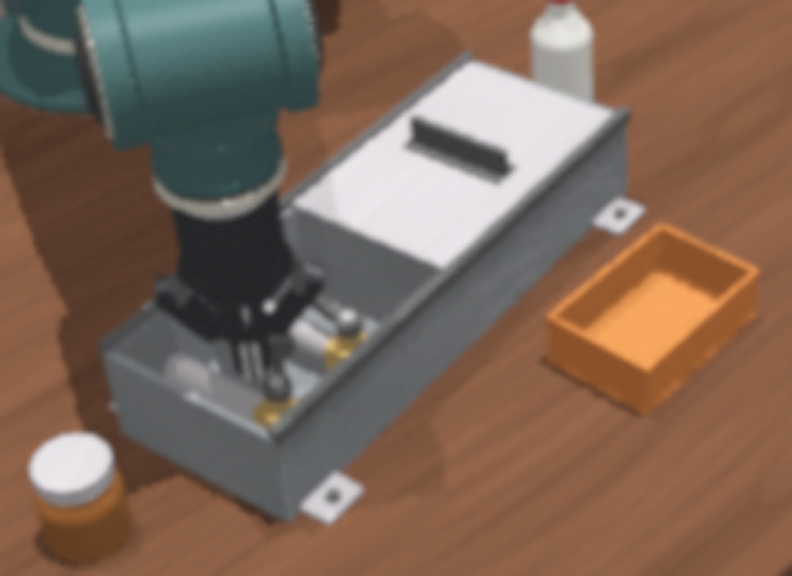

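The lever is following the fingers at about (255,365), and the plain lever looks unmoved. Continuing the arc.

```bash
python3 -m handwheel '[[1,0.05,0.4,0,0,0,-0.12],[1,0.15,0.75,0,0,0,-0.24],[1,0.3,1.1,0,0,0,-0.36],[1,0.45,1.45,0,0,0,-0.48],[1,0.65,1.75,0,0,0,-0.6],[1,0.9,2.0,0,0,0,-0.72],[1,0.9,2.0,0,0,0,-0.72]]'
python3 - <<'E'
from loc import *
now();print("target local 17.6,-151"); to(19.6,-151,.056)
E
```

```text
time_s: 9.25
tcp_pos: [0.5771, -0.212, 0.0563]
tcp_rot: [-0.0, -0.103, 0.995, 0.0]
ft_force: [-1.7, 1.0, 0.2]
finger_gap: -0.0
t 9.25 local [  17.7 -150.8] z 0.0563 jaw hdg local deg -179.9 F [-1.7  1.   0.2] gap -0.0 q [-0.39  0.09  1.76  0.    1.29  2.54]
target local 17.6,-151
-> (19.6, -151, 0.056) cm [ 0.2   0.02 -0.03]
```

```bash
python3 -m handwheel '[[1,0.1,0.02,0,0,0,0],[1,0.2,0.04,0,0,0,0],[1,0.2,0.04,0,0,0,0]]'; python3 -c "
from loc import *
now()"
```

```text
time_s: 9.55
tcp_pos: [0.5778, -0.2121, 0.0561]
tcp_rot: [-0.002, -0.105, 0.994, 0.0]
ft_force: [-16.0, 2.3, 6.6]
finger_gap: -0.0
t 9.55 local [  18.4 -150.9] z 0.0561 jaw hdg local deg -179.7 F [-16.    2.3   6.6] gap -0.0 q [-0.39  0.09  1.76 -0.    1.29  2.54]
```

```bash
python3 -m handwheel '[[1,-0.6,-0.1,0,0,0,0],[1,-1.4,-0.3,0,0,0,0],[1,-1.4,-0.3,2,0,0,0],[1,-1.4,-0.3,6,0,0,0],[1,-1.4,-0.3,10,0,0,0],[1,-1.4,-0.3,14,0,0,0],[1,-1.4,-0.3,17,0,0,0]]'; python3 -m handwheel '[[1,-3,-3,0,0,0,0],[1,-6,-7,0,0,0,0],[1,-9,-11,0,0,0,0],[1,-12,-15,0,0,0,0],[1,-15,-19,0,0,0,0],[1,-17,-23,0,0,0,0],[1,-19,-27,0,0,0,0],[1,-20,-30,0,0,0,0],[1,-20,-30,0,0,0,0]]'
python3 - <<'E'
from loc import *
now()
for n,(a,b,c,d_) in {"top":(175,305,265,480),"scene":(150,310,150,370)}.items():
    p,d=r.snapshot(n);cv2.imwrite(f"pics/{n}6.png",p[...,::-1]);cv2.imwrite(f"pics/{n}6z.png",cv2.resize(p[a:b,c:d_,::-1],None,fx=3.6,fy=3.6,interpolation=cv2.INTER_CUBIC))
E
```

```text
time_s: 10.25
tcp_pos: [0.565, -0.2154, 0.2293]
tcp_rot: [0.001, -0.103, 0.995, -0.001]
ft_force: [0.1, -1.0, -0.6]
finger_gap: 0.0001
time_s: 11.15
tcp_pos: [0.3629, -0.518, 0.2257]
tcp_rot: [-0.0, -0.102, 0.995, -0.0]
ft_force: [1.2, -0.7, -0.6]
finger_gap: -0.0003
t 11.15 local [-254.1 -406.9] z 0.2257 jaw hdg local deg -180.0 F [ 1.2 -0.7 -0.6] gap -0.0003 q [-1.    0.03  1.55 -0.    1.57  1.94]
```

View pics/top6z.png

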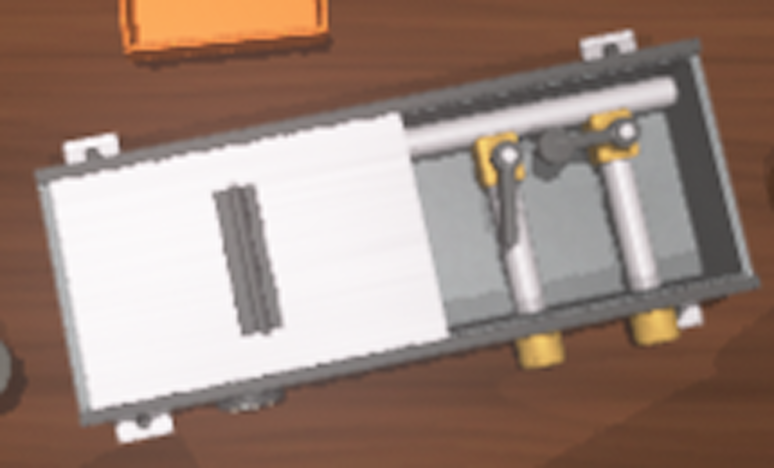

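View pics/scene6z.png

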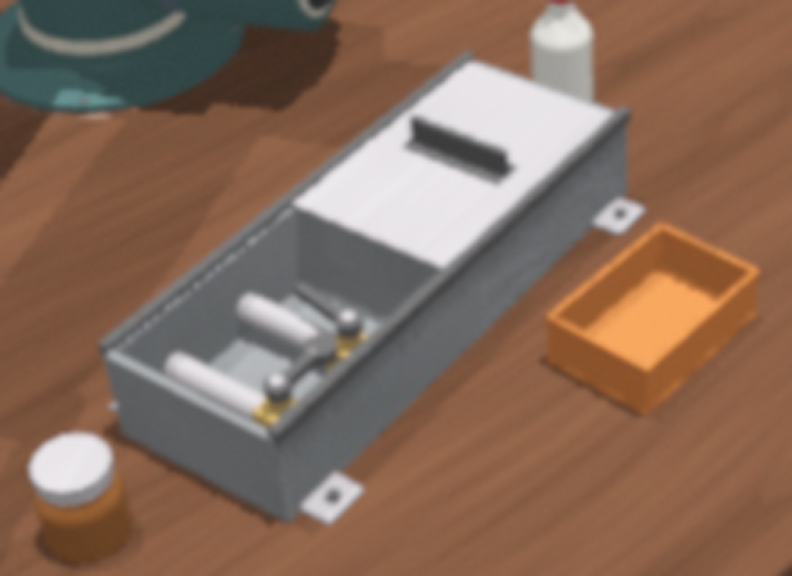

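The top view shows the round lever pointing along housing +y (hub (625,132), disc (551,151)), the plain lever still near its pipe, and the cover over the deck. Checking these in numbers.

Run:
```python
from loc import *
L=lambda q,z,n="top",o=(265,175):R.T@(p2w(n,np.array(q)/3.6+np.array(o)-.36,z)[0][:2]-t)*1000
for nm,a,b in[("round",(625,132),(551,151)),("plain",(509,155),(511,243))]:
    A=L(a,.07);B=L(b,.07);v=B-A;print(nm,A.round(1),B.round(1),np.hypot(*v).round(1),"ang",np.arctan2(v[1],-v[0]).round(3))
print("cover edge y",L((402,114),.089).round(1),L((448,338),.089).round(1))
def m(a,b,box):
    A=cv2.imread(a).astype(int);B=cv2.imread(b).astype(int);y0,y1,x0,x1=box;return np.abs(A-B)[y0:y1,x0:x1].max(2).mean().round(2)
A=("pics/scene0.png","pics/scene6.png")
for nm,b in {"bottle":(143,180,292,322),"jar":(265,310,155,190),"bin":(208,265,298,365)}.items():print(nm,m(*A,b))
print("plain bar 2 vs 6",m("pics/scene2.png","pics/scene6.png",(226,238,230,246)))
A=("pics/top0.png","pics/top6.png")
for nm,b in {"bottle":(262,297,236,272),"jar":(210,243,484,518),"bin":(145,193,292,360)}.items():print(nm,m(*A,b))
```

```text
round [  35.3 -176.4] [  32.4 -122.2] 54.3 ang 1.517
plain [ 35.4 -92.6] [-25.  -80.3] 61.6 ang 0.201
cover edge y [ 76.7 -22. ] [-78.8 -20.3]
bottle 7.75
jar 3.8
bin 2.59
plain bar 2 vs 6 13.81
bottle 5.76
jar 3.39
bin 3.77
```

Round angle reads 1.517, but the disc distance came out 54 mm instead of 50, so the pick was off. I'll overlay the expected outlines before trusting it.

Run:
```python
from loc import *
def zoom(f,x0,x1,y0,y1,s):
    return cv2.resize(cv2.imread(f)[y0:y1,x0:x1],None,fx=s,fy=s,interpolation=cv2.INTER_CUBIC)
x0,x1,y0,y1,s=385,455,195,250,8
im=zoom("pics/top6.png",x0,x1,y0,y1,s)
def outl(im,piv,a,disc,col):
    d=np.array([-np.cos(a),np.sin(a)]);n=np.array([np.sin(a),np.cos(a)])
    pts=[piv+63*d+5*n,piv-0*d+5*n,piv-5*n,piv+63*d-5*n] if not disc else [piv+50*d+13*np.array([np.cos(k),np.sin(k)]) for k in np.linspace(0,6.28,30)]
    W=[[*g(*p),.07] for p in pts]
    uv=(w2p("top",W)-[x0,y0]+.5)*s
    cv2.polylines(im,[uv.astype(int)],True,col,1)
outl(im,np.array([35,-177]),1.571,1,(0,0,255));outl(im,np.array([35,-177]),1.571,0,(0,0,255))
outl(im,np.array([35,-92]),.18,0,(0,255,0))
cv2.imwrite("pics/ov6.png",im)
a=zoom("pics/scene2.png",205,265,215,270,6);b=zoom("pics/scene6.png",205,265,215,270,6)
cv2.imwrite("pics/cmp.png",np.hstack([a,b]))
```

```text
(no output)
```

View pics/ov6.png

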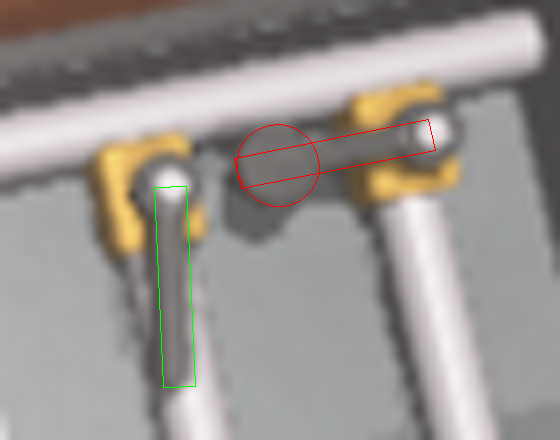

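View pics/cmp.png

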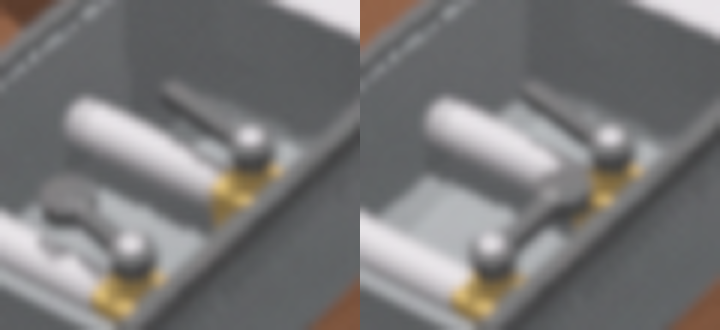

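The 1.571 outline fits the lever and disc; my earlier pick had caught the shadow. The plain lever looks the same before and after. Handing in.

```bash
python3 -c "
from cell import r
r.sign_off();print(r.get_obs()['time_s'])"
```

```text
the job is handed in; nothing more can be done
the job is handed in; nothing more can be done
```

I slid the cover by its handle bar to its end stop, then turned the round-ended lever clockwise until it was fully shut, and handed the job in after about 11 s of robot time.

- **Cover:** It met the stop at about 40 N, pressed by the fingertips. Its edge then measured at housing y of about -21 mm, against -20 mm expected, and it had not moved by the last picture.
- **Round lever:** It met its stop at about 16 N. My first angle reading from the picture was 1.517 rad, but it put the disc 54 mm from the axis instead of 50. An overlay showed that pick had caught the disc's shadow; the outline drawn at 1.571 rad fits the lever and disc.
- **Plain lever:** It looks the same in pictures from before and after the turn. The two angle readings differ (0.14 rad from the scene camera before, 0.20 from the top camera after). I put that down to the scene camera, whose positions were about 5 mm off.
- **Bottle, jar and bin:** The robot never went near them, and they look unmoved in both views. The image comparison showed only small differences, which I took to be lighting and did not measure further.

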